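Pop open the orange findings case

ROBOT

A 7-joint arm with a two-finger parallel gripper is mounted at the origin on the work surface. World frame = base frame: x ahead of the robot, y to its left, z up, the work surface at z = 0. Lengths are in m, angles in rad, forces in N, time in s.
With the tool pointing down it reaches from about 0.425 to 0.925 m from the base axis. Payload 6.8 kg.
Tool frame: the origin (TCP) lies at the very end of the fingers, on their centre line; the grasp point (between the pads) lies 19 mm behind it (bot.grip_depth is the distance from the TCP to the grasp point, in m); z points along the fingers, y is the direction in which the jaws open and shut (so a half turn about z gives the same grasp; the last joint's range is limited). The gripper opens to 85 mm and grips with 20 to 120 N. Pads are 22 mm wide; open, the fingers measure 114 mm over their backs; the gripper's body (76 mm by 85 mm) begins 54 mm behind the grasp point. The pads swing forward as they close: fully open they stand 13 mm farther back than shut.
Start: joints at [-1.34, 0.477, 0.022, 1.555, -0.011, 1.109, -0.083], TCP at [0.224, 0.637, 0.231] pointing down, gripper open.
Joint ranges: [-2.96, 2.96], [-0.34, 2.1], [-1.41, 1.46], [0.24, 2.44], [-1.37, 4.51], [0.17, 1.92], [-2.96, 2.96]. Speed limits (rad/s): [2.39, 2.39, 3.14, 3.14, 3.14, 3.14, 3.14].

INTERFACE

Orientations are given as a unit quaternion [w, x, y, z].
In Python, from station import bot gives the robot as it stands.
- The arm moves only by the tool step_arm, never from a script. Its argument "increments" is a list of rows, each a list of 7 numbers: the shift along the world's x, y, z in m, then the turn, a rotation vector about the world's x, y, z in degrees, then the gripper command: -1 is fully open, 1 is shut, values between are in proportion. In form: [[dx, dy, dz, rx, ry, rz, fingers], ...]. A call has 1 to 10 rows; each row is the pose to reach, as a shift and turn from the pose commanded when the call began; what a row does not reach only later rows make up. A row lasts 1/12 s, in which the tool goes at most 41.7 mm and 7.16 degrees, less where a joint would pass 70% of its speed; a pose out of reach is approached as far as the arm can. A call with a gripper value outside its range is refused whole. The fingers move at their own pace and stop on an object; "force" is the grip in N (left out, the last holds). Time passes only in rows, so rows that repeat a pose let the fingers close. It gives the time, the measured TCP pose, the force and the opening at its end, in the units of the state.
- bot.get_obs(): the state, without advancing time (a new reading comes with each control period).
- bot.read_camera(name): name is "side" or "top"; returns a dict with "color" (384x512x3 uint8, red, green, blue), "intrinsics" (3x3 intrinsics, pixels), "D" ([k1, k2, p1, p2, k3] as OpenCV has them; the pictures are not rectified), "extrinsics" (4x4, takes a point from camera to world coordinates). Camera axes: x right, y up, looking along -z (the intrinsics and any distortion apply to the point x, -y, -z); pixel columns grow to the right and rows downward; lengths in m; the calibration is good to about 2 mm. A picture is of the moment at which its call begins. There is no depth.
- bot.hand_in(): hands the job in, once; it reports no verdict.
Trained networks look in the newest picture that a camera, given by its name, has taken for a name from the list of things; names that differ only in an ending like _2 or _b are one class to them, and where a whole thing is asked for, a point or a joint stands for the part that bears it (a point fixed in the world has none). Each returns a list of dicts, best first, with "conf" (0 to 1); they miss things now and then, are a little off and sometimes report something else, mostly with a low value. They report only what shows in the picture. A call takes as long as a camera call.
- bot.recognise(thing, camera): "location" ([column, row] as shares, 0 to 1, of the picture: columns of its width, rows of its height, amid what is visible of it).
- bot.place_of(thing, camera): "location" ([column, row] as shares, 0 to 1, of the picture: columns of its width, rows of its height: a listed point, or the origin of a listed thing).
The state is a dict: "t": time; "q": joint angles; "joint_vel": joint speeds; "joint_torque": joint torques, N m; "eef_pos": TCP position; "tool_rot": TCP orientation; "contact_force": force on the tool from outside, world axes, zero at the start; "torque": the same for the moment, N m; "gripper_width": opening from 0.0 (shut) to 1.0 (fully open).
Only numpy, scipy, OpenCV 4.12 (cv2) and the standard library are available. Lean on these libraries where they do the work, as an engineer would, in place of code of your own. Each camera call takes 0.05 s, during which the arm holds its last target.

TASK

Open the findings case with the orange lid: press its brass release tab down so that the sprung lid lifts, then push the lid gently all the way back to its stop, so that it stays fully open, and draw the hand away. Leave the green-lidded case shut and do not shift, lift or knock over anything else on the table, nor the two things inside the case.

Things in the scene. Friction and masses are not known exactly. Their poses are not given: they have to be found in the camera images.
- orange_case: Wooden box fixed to the table, left or right, 120 (x) by 160 (y) by 60 mm high without its lid, 5 mm walls, turned up to 0.3 rad. Origin: centre of its underside; x points from its front (tab side, towards the robot) to its rear, y along the hinge, z up. Hinge axis: along y at x = +60, z = 60.5 mm. More than 40 N on the box, lid or tab fails the run.
- orange_lid (a joint): Orange lid, 122 by 160 by 8 mm, 0.12 kg; its top is 68.5 mm above the table when shut. Value: opening angle, rad: 0 shut, 1.9 the stop (fully open, 19 degrees past upright). The tab's hook locks it; once freed, sprung arms lift it to about 1.0 within about a second, no further. Above that the stiff hinge leaves it where put: push it the whole way (about 2 N at mid-panel).
- orange_edge (a point): Middle of the orange lid's front edge, on its underside, 122 mm from the hinge axis; moves with the lid (its x points from the edge to the hinge, z out of the lid's top). At 1.0 rad it stands 163 mm above the table and 66 mm in front of the hinge axis (level distance).
- orange_pad (a point): Middle of the top of the brass press pad of the orange case's release tab: 28 mm in front of the tab's pivot, 36 mm in front of the box's front wall, 45 mm above the table. The pad is 44 mm wide (y); from here it runs 20 mm forward, and 25 mm rearward to the upright hook. Press straight down. The lid rises rearward, away from the pad.
- orange_tab (a joint): Angle of the orange case's release tab, rad: 0 at rest, 0.32 fully pressed (the pad's middle goes down 9 mm); spring, 3 N to start and 6 N fully down at the pad's middle. The hook lets the lid go at about 0.2; it springs back when released.
- green_case: The same kind of box with a green lid, same sizes and frame, fixed to the table on the other side. It stays shut.
- green_lid (a joint): Opening angle of the green lid, rad: 0 shut. Its release tab is as on the orange case.
- spool: Small copper wire spool standing in the orange case, 32 mm across, 24 mm high, origin under its centre, loose.
- bead_jar: Small amber jar with a white cap standing in the orange case, 30 mm across, 34 mm high, origin under its centre, loose.
- round_pliers: Pliers with blue handles lying flat between the cases, about 155 mm long (along its x), 52 mm wide, 12 mm high, origin near the pivot, on the table, loose.
- flat_pliers: Pliers with grey handles lying flat on the right, same size, loose.
- kraft_box: Small open cardboard box with its flap up, 80 by 80 by 70 mm, between the cases on the robot's side, origin under its centre, loose.
- ring_tray: Brown shallow tray with wire rings, 110 by 170 by 18 mm, on the left, origin under its centre, loose.
- flask: Upright drinking flask, 70 mm across, 200 mm high, beyond the cases, origin under its centre, loose.

How it is judged:
By the outcome, as a careful person would: the job done as asked, in the order asked, and still so for the second after the job is handed in, with the robot touching nothing.
It also fails if it takes over 48 s, if anything falls off the work surface, if the arm or the gripper's body presses on something with over 40 N, if the wrist force passes 120 N, or if a joint passes its speed limit or range.

## Working session

There is one attempt and no reset: what is moved stays moved. The work goes in short steps, Python scripts to look and compute and a tool call to move; the robot and the scene stay as the last step left them, time stands still between calls to the robot, and variables do not carry over. Pictures are saved under pics/ and viewed, and the job is handed in when it is done.

Besides the shell and the picture viewer there is one more tool, called as name([rows], argument=value, ...), one row to a line, values as JSON. step_arm: Moves the arm, as the interface text tells. Its arguments: {"type":"object","properties":{"increments":{"type":"array","items":{"type":"array","items":{"type":"number"}}},"force":{"type":"number"}},"required":["increments"]}

```bash
ls; mkdir -p pics
python3 - <<'E'
from station import bot
import cv2, json
import numpy as np
o=bot.get_obs(); print(o)
for c in ["side","top"]:
    r=bot.read_camera(c)
    cv2.imwrite(f"pics/{c}0.png",r["color"][:,:,::-1])
    print(c,r["intrinsics"],r["D"],r["extrinsics"])
    for n in ["orange_case","orange_pad","orange_edge","green_case","kraft_box","flask","round_pliers","spool","flat_pliers"]:
        print(c,n,[(np.round(np.array(d["location"])*[512,384],1).tolist(),round(d["conf"],2)) for d in bot.place_of(n,c)][:3])
E
```

```text
pics
{'t': 0.0, 'q': array([-1.34008291,  0.47779686,  0.0223292 ,  1.55642058, -0.01155456,
        1.10932477, -0.08309291]), 'joint_vel': array([-0.00116134, -0.00137265,  0.00014289,  0.0006528 ,  0.00187518,
       -0.0006008 ,  0.00257503]), 'joint_torque': array([ 6.17401820e-04, -5.96441281e+01,  1.60842106e+00, -2.81201810e+01,
        1.25414820e-02,  9.03696287e-03,  2.51548721e-05]), 'eef_pos': array([0.22414587, 0.63607621, 0.23034072]), 'tool_rot': array([-1.13210123e-04,  1.68590597e-01,  9.85685741e-01, -9.04323948e-04]), 'contact_force': array([-0.44254178, -0.36797776,  0.31910522]), 'torque': array([-0.03926346, -0.01443171, -0.01310069]), 'gripper_width': 1.0002240555528024}
side [[390.70138924   0.         249.41079189]
 [  0.         390.70138924 192.18143185]
 [  0.           0.           1.        ]] [0.00749656 0.         0.         0.         0.        ] [[ 0.84244478  0.39535277 -0.36603685  0.19564333]
 [-0.53871276  0.62904196 -0.56044159 -0.64470232]
 [ 0.0086804   0.66932982  0.7429147   0.940367  ]
 [ 0.          0.          0.          1.        ]]
si
[... 454 characters left out ...]
           0.           1.        ]] [-0.06864082  0.          0.          0.          0.        ] [[ 1.92439188e-02  9.95113755e-01 -9.68415533e-02  4.89940040e-01]
 [-9.99814735e-01  1.91929548e-02 -1.45784797e-03  1.46566293e-02]
 [ 4.07950995e-04  9.68516667e-02  9.95298743e-01  1.41090435e+00]
 [ 0.00000000e+00  0.00000000e+00  0.00000000e+00  1.00000000e+00]]
top orange_case [([197.8, 207.2], 0.64)]
top orange_pad [([202.8, 228.5], 0.53)]
top orange_edge [([200.2, 223.2], 0.83)]
top green_case [([308.1, 196.2], 0.6)]
top kraft_box [([244.4, 236.0], 0.94), ([269.0, 144.2], 0.73)]
top flask [([266.2, 145.2], 0.59)]
top round_pliers [([256.1, 179.4], 0.77)]
top spool []
top flat_pliers []
```

Run:
```python
import cv2
for c,(x0,x1,y0,y1) in {"side":(60,360,110,335),"top":(120,360,110,290)}.items():
    i=cv2.imread(f"pics/{c}0.png")
    cv2.imwrite(f"pics/{c}0z.png",cv2.resize(i[y0:y1,x0:x1],(800,600),interpolation=cv2.INTER_CUBIC))
```

```text
(no output)
```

View pics/side0.png

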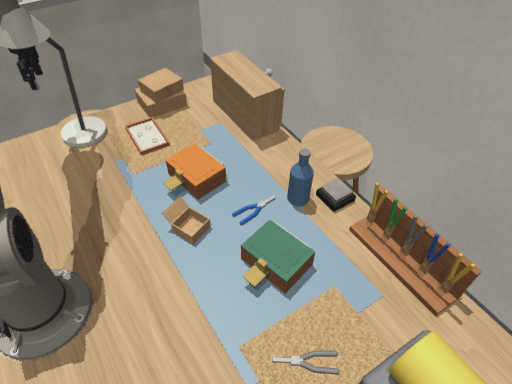

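View pics/top0.png

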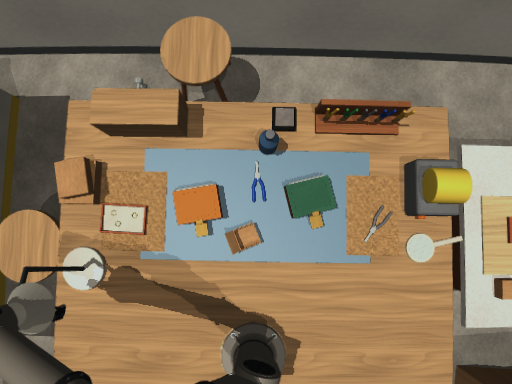

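The orange case is on the left: lid near (198,204) top, its tab at about (201,228). The green case is on the right and the kraft box sits just right of the orange tab. Next I'll zoom in to measure the lid corners.

View pics/side0z.png

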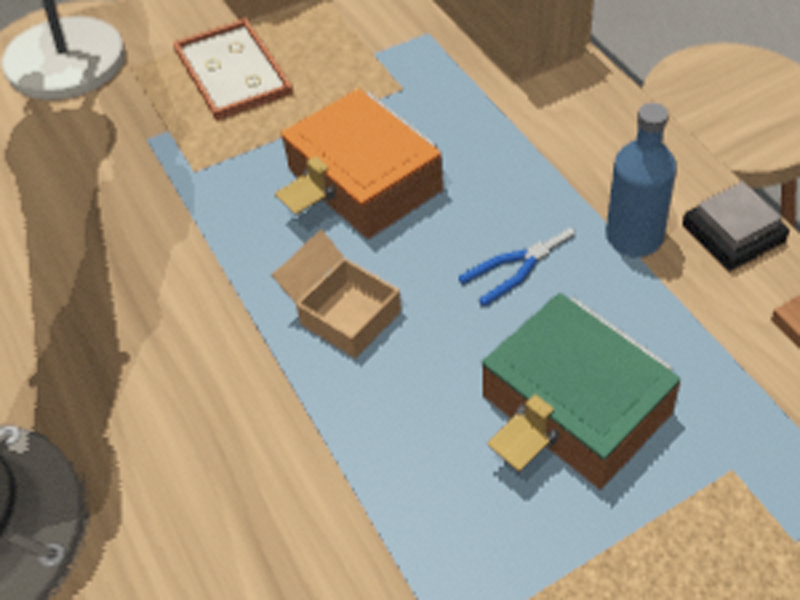

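View pics/top0z.png

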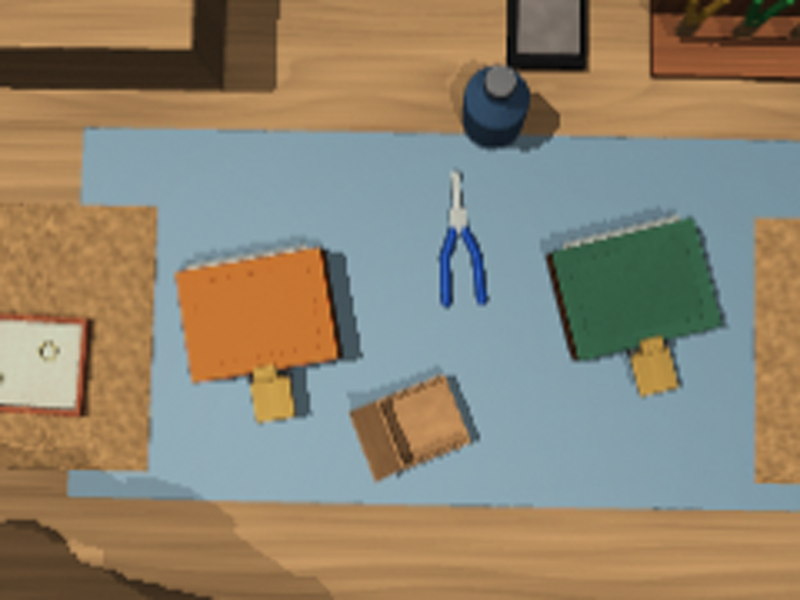

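```bash
cat > h.py <<'E'
import numpy as np, cv2
from station import bot
def ray(r,uv):
    p=cv2.undistortPoints(np.array([[uv]],float),r["intrinsics"],np.array(r["D"],float))[0,0]
    T=np.array(r["extrinsics"]); d=T[:3,:3]@np.array([p[0],-p[1],-1.]); return T[:3,3],d
def atz(r,uv,z):
    o,d=ray(r,uv); return o+d*(z-o[2])/d[2]
def proj(r,P):
    T=np.array(r["extrinsics"]); c=(np.atleast_2d(P)-T[:3,3])@T[:3,:3]
    c=c*[1,-1,-1]
    return cv2.projectPoints(c.reshape(-1,1,3),np.zeros(3),np.zeros(3),r["intrinsics"],np.array(r["D"],float))[0][:,0]
E
python3 - <<'E'
from h import *
R={c:bot.read_camera(c) for c in ["side","top"]}
for c,r in R.items():
    hsv=cv2.cvtColor(r["color"],cv2.COLOR_RGB2HSV)
    m=cv2.inRange(hsv,(5,190,120),(15,255,255))
    n,l,s,ce=cv2.connectedComponentsWithStats(m)
    k=[i for i in range(1,n) if s[i,4]>100]
    print(c,[(s[i].tolist(),ce[i].round(1).tolist(), atz(r,ce[i],.0685).round(4).tolist()) for i in k])
    i=max(k,key=lambda i:s[i,4]); cs,_=cv2.findContours((l==i).astype(np.uint8),cv2.RETR_EXTERNAL,cv2.CHAIN_APPROX_NONE)
    box=cv2.boxPoints(cv2.minAreaRect(cs[0])); print([atz(r,b,.0685).round(4).tolist() for b in box], box.tolist())
    for n,z in [("orange_pad",.045),("orange_edge",.0605),("orange_case",0),("kraft_box",0),("green_case",0),("flask",0)]:
        print(n,[(atz(r,np.array(d["location"])*[512,384],z).round(4).tolist(),round(d["conf"],2)) for d in bot.place_of(n,c)])
E
```

```text
side []Traceback (most recent call last):
  File "<stdin>", line 9, in <module>
ValueError: max() iterable argument is empty
```

The zoomed views show the orange lid, its tab pointing towards the robot, and the kraft box with its flap on the orange side. My colour mask found nothing, so I'll loosen it.

Run:
```python
from h import *
from scipy.optimize import least_squares
R={c:bot.read_camera(c) for c in ["side","top"]}
W={}
for c,r in R.items():
    hsv=cv2.cvtColor(r["color"],cv2.COLOR_RGB2HSV)
    u,v=(197,163) if c=="side" else (197,205)
    print(hsv[v,u])
    h,s_,v_=map(int,hsv[v,u])
    m=cv2.inRange(hsv,(h-4,s_-35,v_-45),(h+4,255,255))
    n,l,s,ce=cv2.connectedComponentsWithStats(m)
    i=l[v,u]; print(c,s[i].tolist(),ce[i],atz(r,ce[i],.0685).round(4))
    m=(l==i).astype(np.uint8); m=cv2.morphologyEx(m,cv2.MORPH_CLOSE,np.ones((3,3)))
    cs,_=cv2.findContours(m,cv2.RETR_EXTERNAL,cv2.CHAIN_APPROX_NONE)
    w=np.array([atz(r,p,.0685)[:2] for p in max(cs,key=len)[:,0].astype(float)],np.float32)
    rc=cv2.minAreaRect(w); print("rect",rc, cv2.boxPoints(rc).round(3).tolist())
    for n,z in [("orange_pad",.045),("orange_edge",.0605),("orange_case",0),("kraft_box",0),("green_case",0),("flask",0),("round_pliers",0),("ring_tray",0)]:
        print(n,[(atz(r,np.array(d["location"])*[512,384],z).round(3).tolist(),round(d["conf"],2)) for d in bot.place_of(n,c)])
```

```text
[ 14 173 220]
side [165, 143, 60, 43, 1280] [194.6828125  163.79609375] [0.5426 0.2097 0.0685]
rect ((0.5429167747497559, 0.21318277716636658), (0.12023072689771652, 0.15986546874046326), 10.907086372375488) [[0.4690000116825104, 0.2800000011920929], [0.49900001287460327, 0.12300000339746475], [0.6169999837875366, 0.1459999978542328], [0.5870000123977661, 0.30300000309944153]]
orange_pad [([0.437, 0.198, 0.045], 0.75)]
orange_edge [([0.489, 0.224, 0.06], 0.72)]
orange_case [([0.547, 0.223, 0.0], 0.69)]
kraft_box [([0.432, 0.027, 0.0], 0.58)]
green_case [([0.584, -0.187, 0.0], 0.94), ([0.767, -0.041, 0.0], 0.52)]
flask [([0.777, -0.041, 0.0], 0.82)]
round_pliers [([0.648, -0.014, 0.0], 0.7), ([0.454, 0.246, 0.0], 0.44)]
ring_tray [([0.499, 0.483, 0.0], 0.88)]
[ 14 191 198]
top [173, 185, 48, 39, 1447] [196.62888735 204.06841742] [0.5449 0.212  0.0685]
rect ((0.5450817942619324, 0.2123466432094574), (0.11927240341901779, 0.1568642258644104), 10.626884460449219) [[0.47200000286102295, 0.27799999713897705], [0.5009999871253967, 0.12399999797344208], [0.6179999709129333, 0.1459999978542328], [0.5889999866485596, 0.30000001192092896]]
orange_pad [([0.444, 0.201, 0.045], 0.42)]
orange_edge [([0.476, 0.206, 0.06], 0.76)]
orange_case [([0.541, 0.211, 0.0], 0.86)]
kraft_box [([0.432, 0.036, 0.0], 0.87), ([0.653, 0.003, 0.0], 0.61)]
green_case [([0.445, 0.193, 0.0], 0.72), ([0.59, -0.193, 0.0], 0.68)]
flask [([0.777, -0.048, 0.0], 0.84)]
round_pliers [([0.645, -0.002, 0.0], 0.63), ([0.492, 0.502, 0.0], 0.36)]
ring_tray [([0.494, 0.496, 0.0], 0.64)]
```

```bash
cat >> h.py <<'E'
O=np.array([.5445,.213]); YAW=.19
X=np.array([np.cos(YAW),np.sin(YAW)]); Y=np.array([-X[1],X[0]])
def W(x,y,z):
    return np.append(O+X*x+Y*y,z)
def L(p):
    d=np.asarray(p)[:2]-O; return np.array([d@X,d@Y,p[2]])
def draw(name,polys,crop):
    x0,y0,x1,y1=crop
    cam=name.split("_")[0]; r=bot.read_camera(cam)
    s=min(800/(x1-x0),600/(y1-y0))
    i=cv2.resize(np.ascontiguousarray(r["color"][y0:y1,x0:x1,::-1]),None,fx=s,fy=s,interpolation=cv2.INTER_CUBIC)
    for p in polys:
        q=((proj(r,p)-[x0,y0]+.5)*s).astype(np.int32)
        cv2.polylines(i,[q],True,(255,0,255),1)
    cv2.imwrite(f"pics/{name}.png",i)
E
python3 - <<'E'
from h import *
P=[[W(-62,-80,0)]]
m=.001
lid=[W(-.062,-.08,.0685),W(-.062,.08,.0685),W(.06,.08,.0685),W(.06,-.08,.0685)]
pad=[W(-.116,-.022,.045),W(-.116,.022,.045),W(-.071,.022,.045),W(-.071,-.022,.045)]
bot_=[W(-.06,-.08,0),W(-.06,.08,0),W(.06,.08,0),W(.06,-.08,0)]
draw("side_1",[lid,pad,bot_],(140,120,240,195)); draw("top_1",[lid,pad,bot_],(160,170,240,230+10))
print("pad",W(-.096,0,.045),W(-.104,0,.045))
E
```

```text
pad [0.45022759 0.19486955 0.045     ] [0.44237156 0.19335867 0.045     ]
```

View pics/side_1.png

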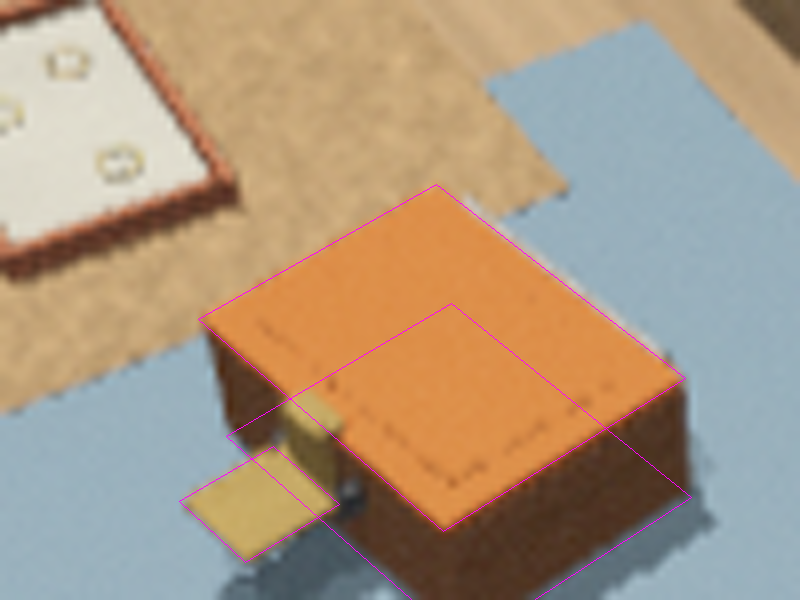

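View pics/top_1.png

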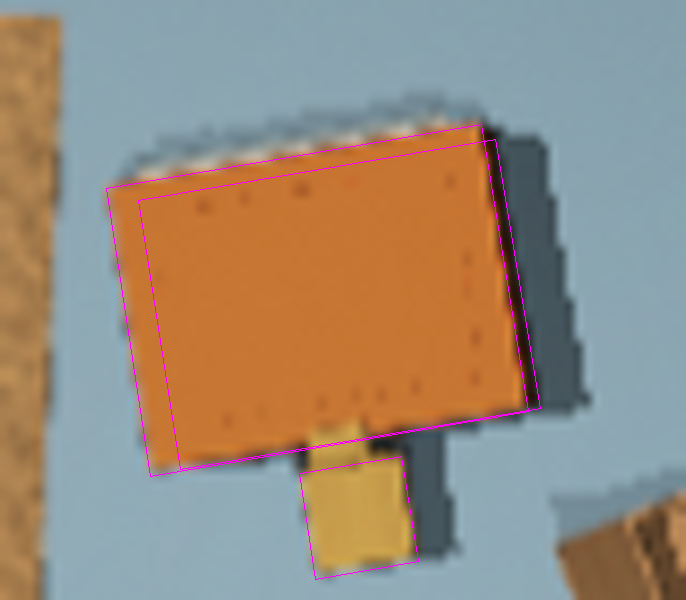

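The model overlay fits both pictures to about 2 mm, with the pad's quad on the brass pad. Next I'll check the start of the path, because the lamp stands near the hand.

Run:
```python
from h import *
o=bot.get_obs(); p=o["eef_pos"]
for c in ["side","top"]:
    r=bot.read_camera(c); print(c,proj(r,[p,p+[0,0,.1],[.445,.194,.23]]).round(0).tolist())
    if c=="top":
        for z in (0,.3,.4): print(z,[atz(r,u,z).round(2).tolist() for u in [(85,268),(62,268),(25,268),(25,300)]])
draw("side_2",[],(0,0,160,120)); draw("top_2",[],(0,230,170,384)[:4])
```

```text
side [[40.0, 85.0], [27.0, 56.0], [160.0, 138.0]]
top [[52.0, 300.0], [35.0, 307.0], [194.0, 234.0]]
0 [[0.3, 0.64, 0.0], [0.29, 0.73, 0.0], [0.29, 0.87, 0.0], [0.17, 0.87, 0.0]]
0.3 [[0.34, 0.5, 0.3], [0.34, 0.58, 0.3], [0.33, 0.69, 0.3], [0.24, 0.69, 0.3]]
0.4 [[0.35, 0.46, 0.4], [0.35, 0.52, 0.4], [0.35, 0.63, 0.4], [0.26, 0.63, 0.4]]
```

View pics/side_2.png

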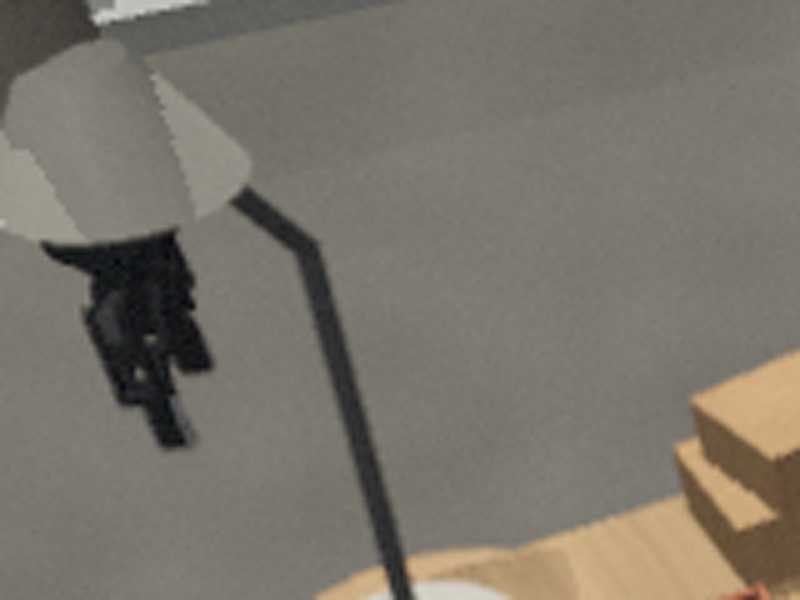

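View pics/top_2.png

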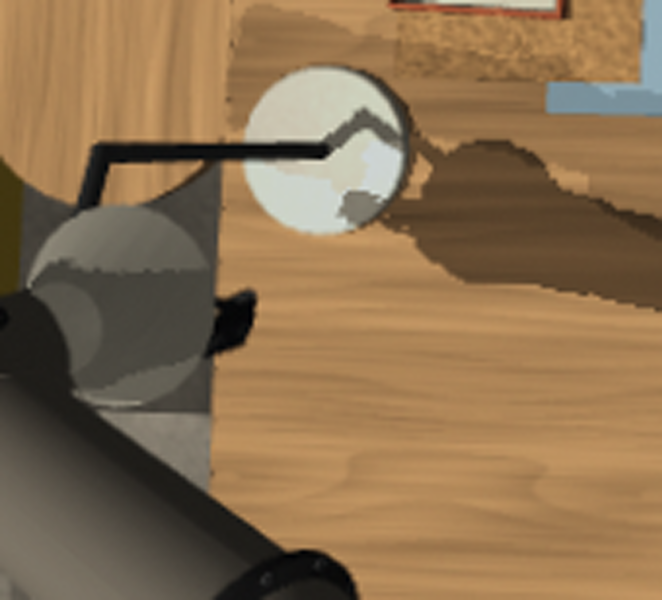

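The lamp is close to the hand: its pole at side (63,48), its head near (22,28) in front of or over the hand. I'll triangulate both.

Run:
```python
from h import *
s=bot.read_camera("side"); t=bot.read_camera("top")
def tri(a,b):
    o1,d1=ray(s,a);o2,d2=ray(t,b)
    A=np.stack([d1,-d2],1); k=np.linalg.lstsq(A,o2-o1,rcond=None)[0]
    p,q=o1+k[0]*d1,o2+k[1]*d2; return ((p+q)/2).round(3),np.linalg.norm(p-q).round(3)
print("pole base",tri((80,121),(83,268.5)))
print("poletop",tri((62.5,48.5),(25.5,268.5)))
print("arm end at head",tri((48,38.5),(22,283)))
print("head",tri((24,28),(31,307)))
print("head rim low", tri((24,48),(31,307)))
for z in (.3,.35,.4,.45,.5,.55): print(z,[atz(t,u,z).round(3)[:2].tolist() for u in [(7,307),(55,307),(31,284),(31,334)]], atz(s,(24,28),z).round(3)[:2])
print(bot.get_obs()["eef_pos"])
```

```text
pole base (array([0.301, 0.614, 0.072]), np.float64(0.009))
poletop (array([0.333, 0.686, 0.304]), np.float64(0.003))
arm end at head (array([0.3  , 0.662, 0.356]), np.float64(0.005))
head (array([0.248, 0.59 , 0.43 ]), np.float64(0.002))
head rim low (array([0.229, 0.634, 0.357]), np.float64(0.005))
0.3 [[0.214, 0.742], [0.221, 0.592], [0.285, 0.67], [0.138, 0.663]] [0.26  0.907]
0.35 [[0.226, 0.71], [0.233, 0.566], [0.295, 0.64], [0.154, 0.634]] [0.255 0.786]
0.4 [[0.239, 0.677], [0.245, 0.54], [0.304, 0.611], [0.17, 0.604]] [0.25  0.665]
0.45 [[0.251, 0.644], [0.257, 0.514], [0.313, 0.581], [0.186, 0.575]] [0.245 0.544]
0.5 [[0.263, 0.611], [0.269, 0.488], [0.322, 0.552], [0.201, 0.546]] [0.24  0.422]
0.55 [[0.276, 0.579], [0.282, 0.462], [0.331, 0.522], [0.217, 0.517]] [0.235 0.301]
[0.22435052 0.63664107 0.2313146 ]
```

The lamp shade appears to overlap the wrist's line of sight in both views. I'll start with a short move away from the lamp pole, then check force and picture.

step_arm([
  [0, -0.01, 0, 0, 0, 0, 1],
  [0, -0.02, 0, 0, 0, 0, 1],
  [0, -0.02, 0, 0, 0, 0, 1],
])

```text
t: 2.65
eef_pos: [0.2251, 0.6141, 0.2313]
tool_rot: [0.0, 0.169, 0.986, -0.001]
contact_force: [0.2, -0.1, 0.1]
gripper_width: 0.602
```

```bash
python3 - <<'E'
from h import *
o=bot.get_obs(); print(o["eef_pos"],o["contact_force"],o["joint_torque"].round(2),o["q"].round(3))
draw("side_3",[],(0,0,160,120)); draw("top_3",[],(0,230,170,384)[:4])
E
python3 - <<'E'
import cv2,numpy as np
a=cv2.imread("pics/side_2.png");b=cv2.imread("pics/side_3.png")
c=cv2.imread("pics/top_2.png");d=cv2.imread("pics/top_3.png")
f=lambda i:cv2.resize(i,(400,300))
cv2.imwrite("pics/cmp3.png",np.vstack([np.hstack([f(a),f(b)]),np.hstack([f(c),f(d)])]))
E
```

```text
[0.22509147 0.61414332 0.23133326] [ 0.184828   -0.12818276  0.1465331 ] [-1.190e+00 -5.711e+01  6.100e-01 -2.814e+01 -1.100e-01 -1.500e-01
  5.000e-02] [-1.332  0.443  0.023  1.608 -0.01   1.092 -0.076]
```

View pics/cmp3.png

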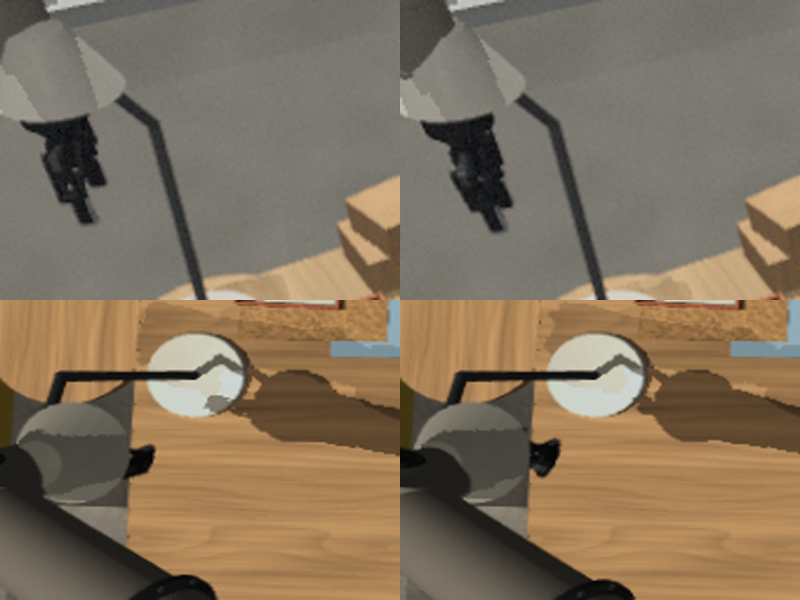

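The hand moved 22 mm, the lamp did not move, and there was no contact force. I'll continue away from it.

step_arm([
  [0, -0.015, 0, 0, 0, 0, 1],
  [0, -0.03, 0, 0, 0, 0, 1],
  [0, -0.045, 0, 0, 0, 0, 1],
  [0, -0.06, 0, 0, 0, 0, 1],
  [0, -0.06, 0, 0, 0, 0, 1],
])

```text
t: 3.17
eef_pos: [0.225, 0.5543, 0.2315]
tool_rot: [0.0, 0.169, 0.986, -0.001]
contact_force: [0.3, -1.0, -0.5]
gripper_width: -0.003
```

Run:
```python
from h import *
o=bot.get_obs(); print(o["t"],o["eef_pos"],o["contact_force"],o["joint_torque"].round(2),o["q"].round(3))
draw("side_4",[],(0,0,160,120)); draw("top_4",[],(0,230,170,384)[:4])
a=cv2.imread("pics/side_3.png");b=cv2.imread("pics/side_4.png")
c=cv2.imread("pics/top_3.png");d=cv2.imread("pics/top_4.png")
f=lambda i:cv2.resize(i,(400,300))
cv2.imwrite("pics/cmp4.png",np.vstack([np.hstack([f(a),f(b)]),np.hstack([f(c),f(d)])]))
```

```text
3.1667 [0.2250465  0.55425974 0.23149833] [ 0.3062606 -0.9681056 -0.4750647] [ -0.99 -51.18   0.33 -27.37  -0.12  -0.17   0.09] [-1.307  0.351  0.022  1.746 -0.008  1.045 -0.052]
```

View pics/cmp4.png

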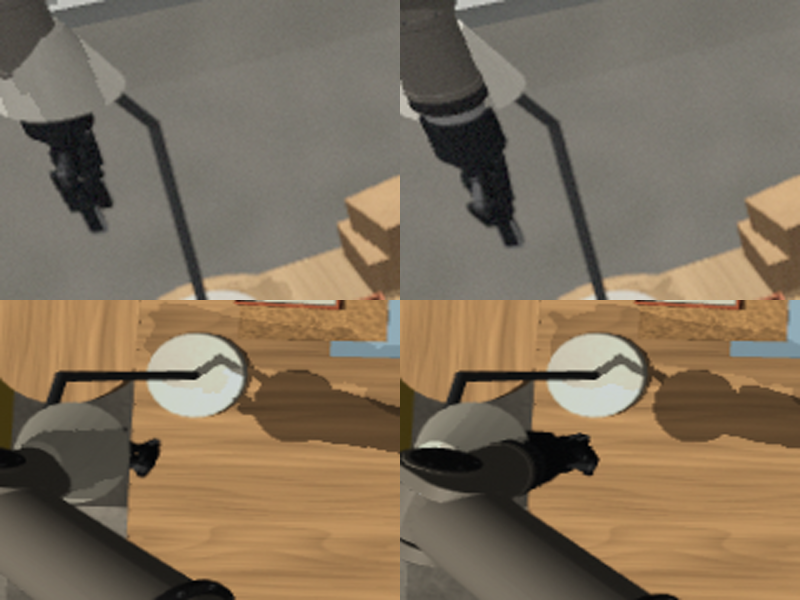

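The hand has passed the lamp without contact. Now I'll go above the pad and turn the jaws to lie along the hinge.

step_arm([
  [0.015, -0.025, 0, 0, 0, 3, 1],
  [0.03, -0.05, 0, 0, 0, 6, 1],
  [0.045, -0.075, 0, 0, 0, 9, 1],
  [0.06, -0.1, 0, 0, 0, 12, 1],
  [0.08, -0.13, 0, 0, 0, 15, 1],
  [0.1, -0.16, 0, 0, 0, 18, 1],
  [0.12, -0.19, 0, 0, 0, 21, 1],
  [0.14, -0.22, 0, 0, 0, 24, 1],
  [0.16, -0.25, 0, 0, 0, 27, 1],
  [0.18, -0.28, 0, 0, 0, 30, 1],
])

```text
t: 4.1
eef_pos: [0.4056, 0.2764, 0.2317]
tool_rot: [0.001, -0.094, 0.996, 0.001]
contact_force: [0.9, 0.6, -0.3]
gripper_width: 0.0
```

step_arm([
  [0.02, -0.04, 0, 0, 0, 0, 1],
  [0.04, -0.08, 0, 0, 0, 0, 1],
  [0.04, -0.08, 0, 0, 0, 0, 1],
  [0.04, -0.08, 0, 0, 0, 0, 1],
])

```text
t: 4.43
eef_pos: [0.4464, 0.1944, 0.2317]
tool_rot: [0.001, -0.089, 0.996, -0.0]
contact_force: [-0.2, 0.9, -0.5]
gripper_width: 0.004
```

Run:
```python
from h import *
from scipy.spatial.transform import Rotation as Ro
o=bot.get_obs(); print(o["t"],o["eef_pos"],L(o["eef_pos"]),o["contact_force"],o["q"].round(3))
w=o["tool_rot"]; M=Ro.from_quat(np.roll(w,-1)).as_matrix(); print(M.round(3), np.degrees(np.arctan2(M[1,1],M[0,1])), np.degrees(YAW)+90)
print("target",W(-.101,0,.06))
```

```text
4.4333 [0.44641451 0.19444957 0.2316568 ] [-0.09982378  0.00030771  0.2316568 ] [-0.22524664  0.86668817 -0.49444301] [-0.698  0.163  0.177  2.004 -0.034  0.977  1.246]
[[-0.984 -0.178  0.001]
 [-0.178  0.984 -0.   ]
 [-0.001 -0.    -1.   ]] 100.25341990993185 100.88619810748564
target [0.44531757 0.19392525 0.06      ]
```

step_arm([
  [-0.001, 0, -0.02, 0, 0, 0, 1],
  [-0.001, 0, -0.05, 0, 0, 0, 1],
  [-0.001, 0, -0.08, 0, 0, 0, 1],
  [-0.001, 0, -0.11, 0, 0, 0, 1],
  [-0.001, 0, -0.14, 0, 0, 0, 1],
  [-0.001, 0, -0.16, 0, 0, 0, 1],
  [-0.001, 0, -0.17, 0, 0, 0, 1],
  [-0.001, 0, -0.17, 0, 0, 0, 1],
])

```text
t: 5.1
eef_pos: [0.4418, 0.198, 0.0594]
tool_rot: [-0.002, -0.094, 0.996, -0.0]
contact_force: [-0.5, 0.7, 0.7]
gripper_width: 0.004
```

Run:
```python
from h import *
o=bot.get_obs(); print(o["t"],o["eef_pos"],L(o["eef_pos"]),o["contact_force"])
draw("side_5",[],(120,80,240,170+10)); draw("top_5",[],(140,160,260,250))
```

```text
5.1 [0.44176483 0.19804861 0.05936669] [-0.10371008  0.00472012  0.05936669] [-0.47560116  0.6868774   0.69601983]
```

View pics/side_5.png

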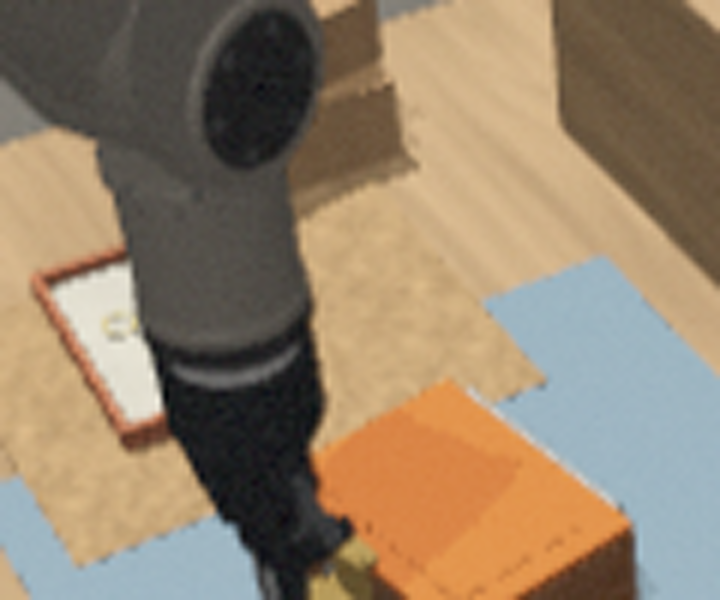

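The fingertips are above the pad, with the hook and lid clear of the hand. I'll let the arm settle.

step_arm([
  [0, 0, -0.004, 0, 0, 0, 1],
  [0, 0, -0.006, 0, 0, 0, 1],
  [0, 0, -0.006, 0, 0, 0, 1],
])

```text
t: 5.45
eef_pos: [0.4437, 0.197, 0.0559]
tool_rot: [0.001, -0.092, 0.996, 0.0]
contact_force: [0.0, -0.1, 0.4]
gripper_width: 0.002
```

step_arm([
  [0, -0.001, -0.004, 0, 0, 0, 1],
  [0, -0.001, -0.008, 0, 0, 0, 1],
  [0, -0.001, -0.011, 0, 0, 0, 1],
  [0, -0.001, -0.013, 0, 0, 0, 1],
  [0, -0.001, -0.015, 0, 0, 0, 1],
  [0, -0.001, -0.015, 0, 0, 0, 1],
])

```text
t: 5.95
eef_pos: [0.4431, 0.1955, 0.04]
tool_rot: [-0.0, -0.092, 0.996, -0.0]
contact_force: [-2.0, 0.1, 4.0]
gripper_width: 0.002
```

Contact is at about 4 N, as the spring predicts. I'll press on.

step_arm([
  [0, 0, -0.002, 0, 0, 0, 1],
  [0, 0, -0.004, 0, 0, 0, 1],
  [0, 0, -0.005, 0, 0, 0, 1],
  [0, 0, -0.005, 0, 0, 0, 1],
])

```text
t: 6.28
eef_pos: [0.4434, 0.1956, 0.0354]
tool_rot: [-0.0, -0.092, 0.996, -0.0]
contact_force: [-2.8, -0.7, 7.1]
gripper_width: 0.001
```

Run:
```python
from h import *
o=bot.get_obs(); print(o["t"],o["eef_pos"],L(o["eef_pos"]),o["contact_force"])
draw("side_6",[],(120,80,240,170));
```

```text
6.2833 [0.44335957 0.19556552 0.03538853] [-0.10261299  0.00198054  0.03538853] [-2.77081882 -0.7332333   7.12271106]
```

View pics/side_6.png

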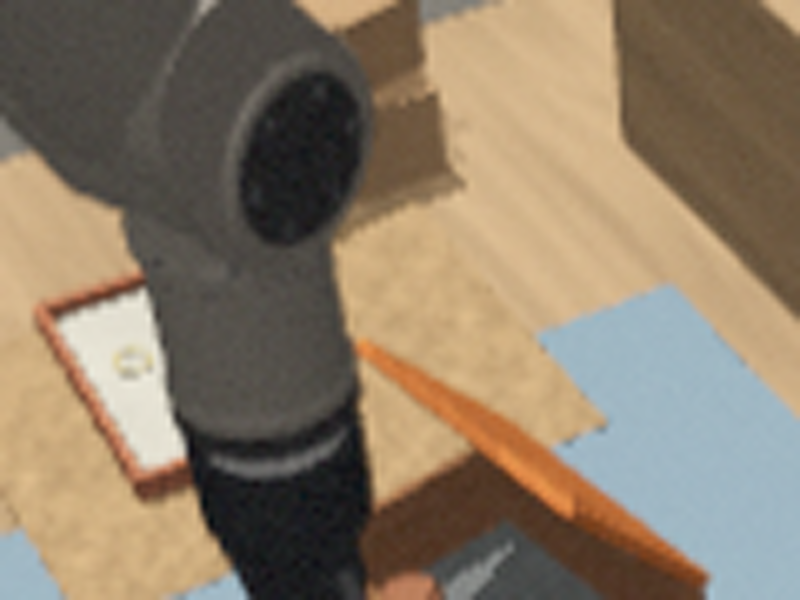

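The lid has been freed and is rising. I'll hold briefly, then go straight up.

step_arm([
  [0, 0, 0, 0, 0, 0, 1],
  [0, 0, 0, 0, 0, 0, 1],
  [0, 0, 0, 0, 0, 0, 1],
  [0, 0, 0, 0, 0, 0, 1],
  [0, 0, 0, 0, 0, 0, 1],
  [0, 0, 0.005, 0, 0, 0, 1],
  [0, 0, 0.01, 0, 0, 0, 1],
  [0, 0, 0.015, 0, 0, 0, 1],
  [0, 0, 0.025, 0, 0, 0, 1],
  [0, 0, 0.04, 0, 0, 0, 1],
])

```text
t: 7.17
eef_pos: [0.4428, 0.1953, 0.0754]
tool_rot: [-0.001, -0.092, 0.996, -0.0]
contact_force: [0.7, 0.6, 0.2]
gripper_width: 0.002
```

step_arm([
  [-0.002, 0, 0.02, 0, 0, 0, 1],
  [-0.002, 0, 0.04, 0, 0, 0, 1],
  [-0.002, 0, 0.06, 0, 0, 0, 1],
  [-0.002, 0, 0.065, 0, 0, 0, 1],
  [-0.002, 0, 0.065, 0, 0, 0, 1],
])

```text
t: 7.58
eef_pos: [0.4425, 0.1963, 0.1423]
tool_rot: [0.002, -0.092, 0.996, 0.001]
contact_force: [0.5, 0.5, -0.1]
gripper_width: 0.003
```

```bash
cat >> h.py <<'E'
def lid(a):
    out=[]
    for y in (-.08,.08): 
        x=.06-.122*np.cos(a); z=.0605+.122*np.sin(a); out.append(W(x,y,z))
    return [out[0],out[1],W(.06,.08,.0605),W(.06,-.08,.0605)]
E
python3 - <<'E'
from h import *
o=bot.get_obs(); print(o["t"],o["eef_pos"],L(o["eef_pos"]),o["contact_force"])
draw("side_7",[lid(1.0)],(120,80,240,170)); draw("top_7",[lid(1.0)],(140,160,260,250))
E
```

```text
7.5833 [0.44246727 0.19634686 0.14227878] [-0.10334167  0.00291633  0.14227878] [ 0.50626765  0.51594233 -0.05128558]
```

View pics/side_7.png

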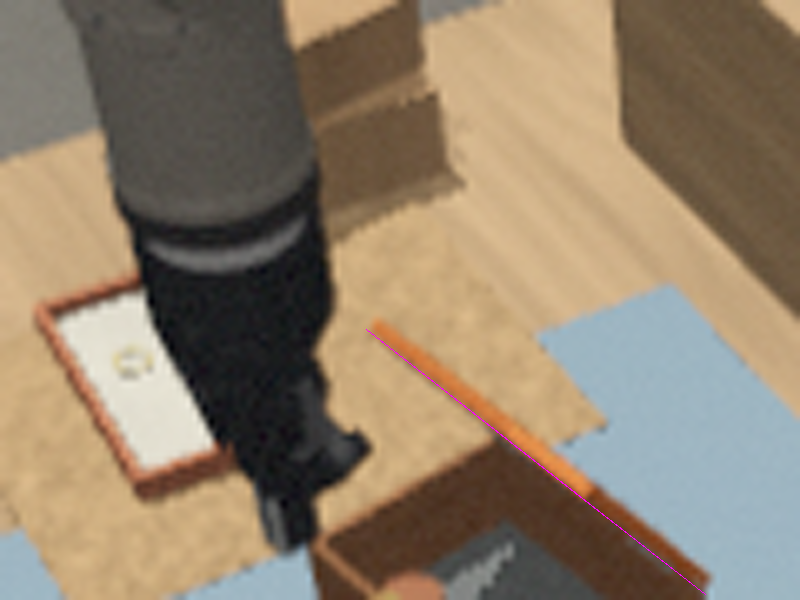

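View pics/top_7.png

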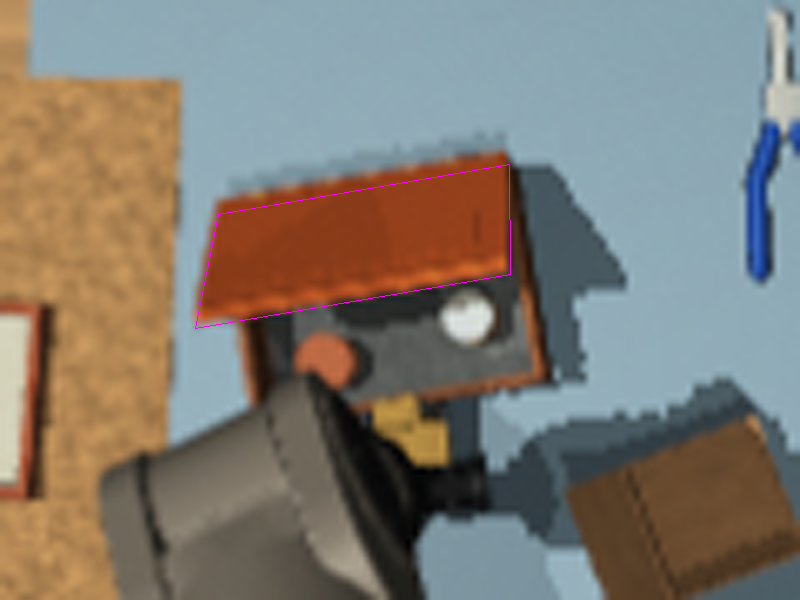

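The lid stands at about 1.0 rad, matching the overlay. The spool (side 410,590) and the jar (top 467,318) are upright inside, and the tab has sprung back. Now I'll approach the lid's front edge.

step_arm([
  [0.01, 0, 0.005, 0, 0, 0, 1],
  [0.025, 0.003, 0.005, 0, 0, 0, 1],
  [0.04, 0.005, 0.005, 0, 0, 0, 1],
  [0.055, 0.008, 0.005, 0, 0, 0, 1],
  [0.065, 0.01, 0.005, 0, 0, 0, 1],
  [0.069, 0.01, 0.005, 0, 0, 0, 1],
  [0.069, 0.01, 0.005, 0, 0, 0, 1],
])

```text
t: 8.27
eef_pos: [0.511, 0.2053, 0.1447]
tool_rot: [-0.0, -0.092, 0.996, -0.0]
contact_force: [0.1, 0.2, 0.1]
gripper_width: 0.001
```

step_arm([
  [0.005, 0.001, 0, 0, 0, 0, 1],
  [0.01, 0.002, 0, 0, 0, 0, 1],
  [0.015, 0.003, 0, 0, 0, 0, 1],
  [0.02, 0.004, 0, 0, 0, 0, 1],
  [0.025, 0.005, 0, 0, 0, 0, 1],
])

```text
t: 8.68
eef_pos: [0.5353, 0.2107, 0.1454]
tool_rot: [-0.0, -0.092, 0.996, -0.0]
contact_force: [-1.1, 0.6, 2.1]
gripper_width: -0.003
```

Run:
```python
from h import *
o=bot.get_obs(); print(o["t"],o["eef_pos"],L(o["eef_pos"]),o["contact_force"])
draw("side_8",[lid(1.1)],(120,80,240,170))
```

```text
8.6833 [0.53531258 0.21073387 0.14536229] [-0.00945006 -0.00049022  0.14536229] [-1.06749712  0.61067596  2.11927907]
```

View pics/side_8.png

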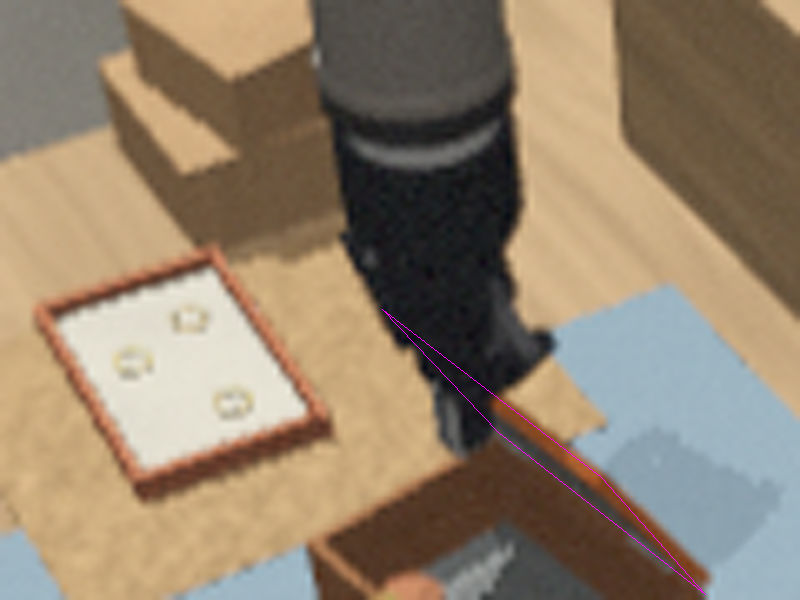

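The lid is moving with the finger at about 2 N. I'll continue along the same line.

step_arm([
  [0.005, 0.001, 0, 0, 0, 0, 1],
  [0.01, 0.002, 0, 0, 0, 0, 1],
  [0.015, 0.003, 0, 0, 0, 0, 1],
  [0.02, 0.004, 0, 0, 0, 0, 1],
  [0.025, 0.005, 0, 0, 0, 0, 1],
  [0.03, 0.006, 0, 0, 0, 0, 1],
  [0.034, 0.007, 0, 0, 0, 0, 1],
  [0.038, 0.007, 0, 0, 0, 0, 1],
  [0.042, 0.008, 0, 0, 0, 0, 1],
  [0.046, 0.009, 0, 0, 0, 0, 1],
])

```text
t: 9.57
eef_pos: [0.5817, 0.2196, 0.1452]
tool_rot: [-0.0, -0.092, 0.996, -0.0]
contact_force: [-1.1, -0.4, 0.4]
gripper_width: -0.006
```

step_arm([
  [0.004, 0.001, 0, 0, 0, 0, 1],
  [0.008, 0.001, 0, 0, 0, 0, 1],
  [0.012, 0.002, 0, 0, 0, 0, 1],
  [0.016, 0.003, 0, 0, 0, 0, 1],
  [0.02, 0.004, 0, 0, 0, 0, 1],
  [0.024, 0.005, 0, 0, 0, 0, 1],
  [0.026, 0.005, 0, 0, 0, 0, 1],
  [0.028, 0.005, 0, 0, 0, 0, 1],
])

```text
t: 10.23
eef_pos: [0.6096, 0.2249, 0.1453]
tool_rot: [0.0, -0.092, 0.996, 0.0]
contact_force: [-1.4, 0.2, -0.5]
gripper_width: -0.001
```

Run:
```python
from h import *
o=bot.get_obs(); print(o["t"],o["eef_pos"],L(o["eef_pos"]),o["contact_force"])
draw("side_9",[lid(1.75),lid(1.9)],(120,80,240,170))
```

```text
10.2333 [0.6095962 0.2249268 0.1452635] [ 0.06617723 -0.00058183  0.1452635 ] [-1.37171875  0.20413866 -0.53182632]
```

View pics/side_9.png

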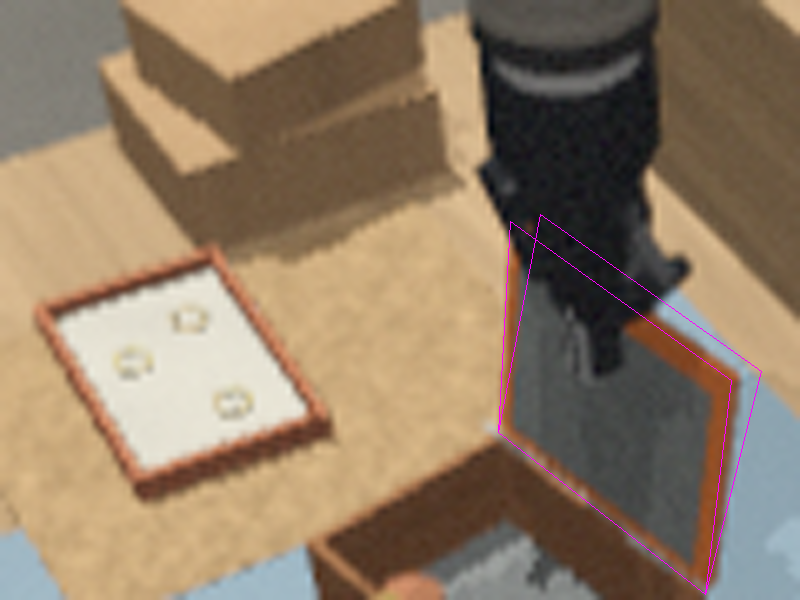

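The lid is at about 1.73 rad. From here I'll go in fine steps, watching the force for the stop.

step_arm([
  [0.002, 0, 0, 0, 0, 0, 1],
  [0.004, 0.001, 0, 0, 0, 0, 1],
  [0.006, 0.001, 0, 0, 0, 0, 1],
  [0.008, 0.002, 0, 0, 0, 0, 1],
  [0.008, 0.002, 0, 0, 0, 0, 1],
])

```text
t: 10.7
eef_pos: [0.6178, 0.2268, 0.1454]
tool_rot: [0.0, -0.092, 0.996, 0.0]
contact_force: [0.9, 0.7, -0.4]
gripper_width: -0.0
```

step_arm([
  [0.001, 0, 0, 0, 0, 0, 1],
  [0.002, 0, 0, 0, 0, 0, 1],
  [0.003, 0.001, 0, 0, 0, 0, 1],
  [0.003, 0.001, 0, 0, 0, 0, 1],
])

```text
t: 11.03
eef_pos: [0.6206, 0.2278, 0.1454]
tool_rot: [0.0, -0.092, 0.996, 0.0]
contact_force: [0.4, -0.5, 0.2]
gripper_width: -0.005
```

step_arm([
  [0.001, 0, 0, 0, 0, 0, 1],
  [0.002, 0, 0, 0, 0, 0, 1],
  [0.003, 0.001, 0, 0, 0, 0, 1],
])

```text
t: 11.28
eef_pos: [0.6235, 0.2284, 0.1453]
tool_rot: [-0.0, -0.092, 0.996, -0.0]
contact_force: [-0.4, -1.0, -0.5]
gripper_width: 0.002
```

Run:
```python
from h import *
o=bot.get_obs(); print(o["t"],o["eef_pos"],L(o["eef_pos"]),o["contact_force"])
draw("side_10",[lid(1.83),lid(1.9)],(160,100,240,160))
```

```text
11.2833 [0.62345474 0.22837408 0.14532849] [0.08043742 0.0001861  0.14532849] [-0.40710283 -1.00726395 -0.50793381]
```

View pics/side_10.png

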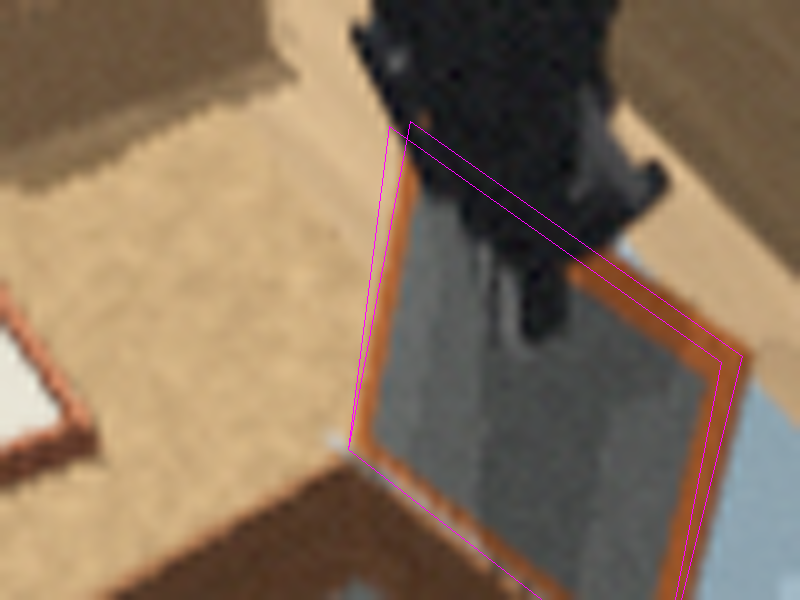

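The lid is now close to the 1.9 outline, but there is no stop force yet. I'll continue in millimetre steps.

step_arm([
  [0.001, 0, 0, 0, 0, 0, 1],
  [0.002, 0, 0, 0, 0, 0, 1],
])

```text
t: 11.5
eef_pos: [0.6245, 0.2288, 0.1451]
tool_rot: [-0.001, -0.092, 0.996, 0.0]
contact_force: [-6.1, -0.2, 3.3]
gripper_width: -0.005
```

step_arm([
  [0.001, 0, 0, 0, 0, 0, 1],
  [0.002, 0, 0, 0, 0, 0, 1],
])

```text
t: 11.67
eef_pos: [0.6247, 0.2289, 0.145]
tool_rot: [-0.003, -0.093, 0.996, -0.0]
contact_force: [-11.9, -1.6, 7.9]
gripper_width: -0.0
```

The stop is reached, with force rising to about 14 N at a standstill. I'll draw back slowly.

step_arm([
  [-0.003, -0.001, 0, 0, 0, 0, 1],
  [-0.006, -0.001, 0, 0, 0, 0, 1],
  [-0.01, -0.002, 0, 0, 0, 0, 1],
  [-0.016, -0.003, 0, 0, 0, 0, 1],
  [-0.024, -0.005, 0.002, 0, 0, 0, 1],
  [-0.034, -0.007, 0.01, 0, 0, 0, 1],
  [-0.05, -0.01, 0.025, 0, 0, 0, 1],
  [-0.07, -0.013, 0.045, 0, 0, 0, 1],
  [-0.095, -0.018, 0.065, 0, 0, 0, 1],
  [-0.12, -0.023, 0.085, 0, 0, 0, 1],
])

```text
t: 12.5
eef_pos: [0.5058, 0.2051, 0.2315]
tool_rot: [0.0, -0.092, 0.996, 0.0]
contact_force: [-0.8, 0.3, 0.4]
gripper_width: 0.001
```

step_arm([
  [-0.01, -0.02, 0.02, 0, 0, 0, 1],
  [-0.02, -0.05, 0.04, 0, 0, 0, 1],
  [-0.025, -0.08, 0.06, 0, 0, 0, 1],
  [-0.025, -0.11, 0.06, 0, 0, 0, 1],
  [-0.025, -0.14, 0.06, 0, 0, 0, 1],
  [-0.025, -0.17, 0.06, 0, 0, 0, 1],
  [-0.025, -0.2, 0.06, 0, 0, 0, 1],
  [-0.025, -0.2, 0.06, 0, 0, 0, 1],
])

```text
t: 13.17
eef_pos: [0.4812, -0.001, 0.2912]
tool_rot: [0.001, -0.088, 0.996, -0.001]
contact_force: [-0.4, 0.2, -0.7]
gripper_width: 0.002
```

Run:
```python
from h import *
o=bot.get_obs(); print(o["t"],o["eef_pos"],o["contact_force"])
draw("side_11",[lid(1.9)],(100,90,340,270)); draw("top_11",[lid(1.9)],(120,110,360,290))
draw("side_12",[lid(1.85),lid(1.9)],(160,110,240,170))
```

```text
13.1667 [ 0.48120407 -0.00104262  0.2911544 ] [-0.42379547  0.23821688 -0.68692438]
```

View pics/side_11.png

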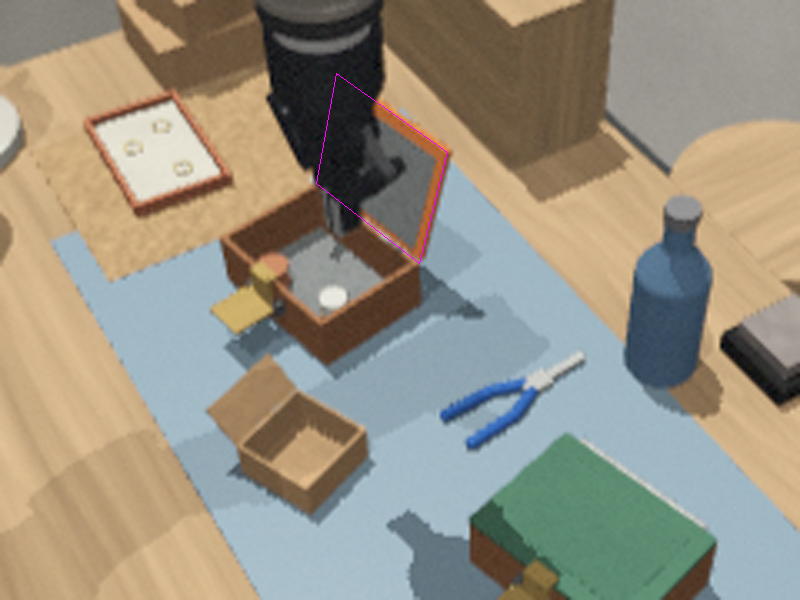

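View pics/top_11.png

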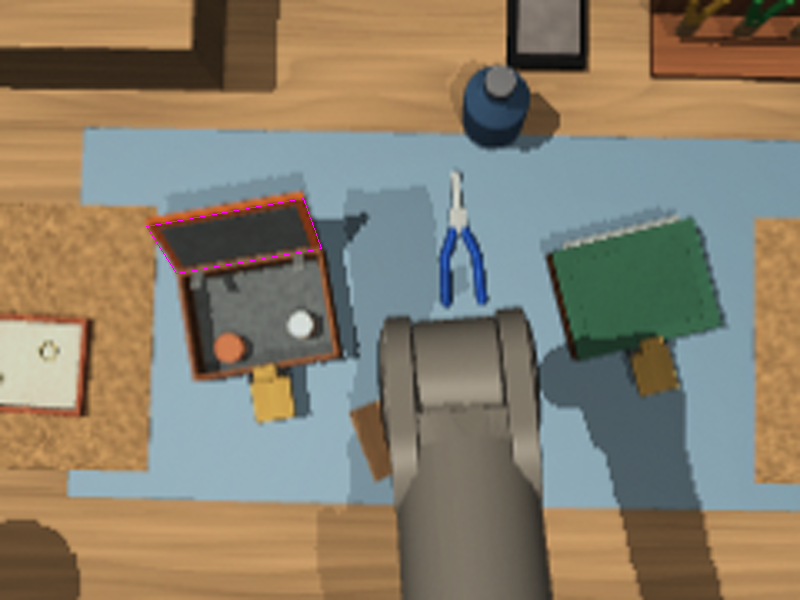

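View pics/side_12.png

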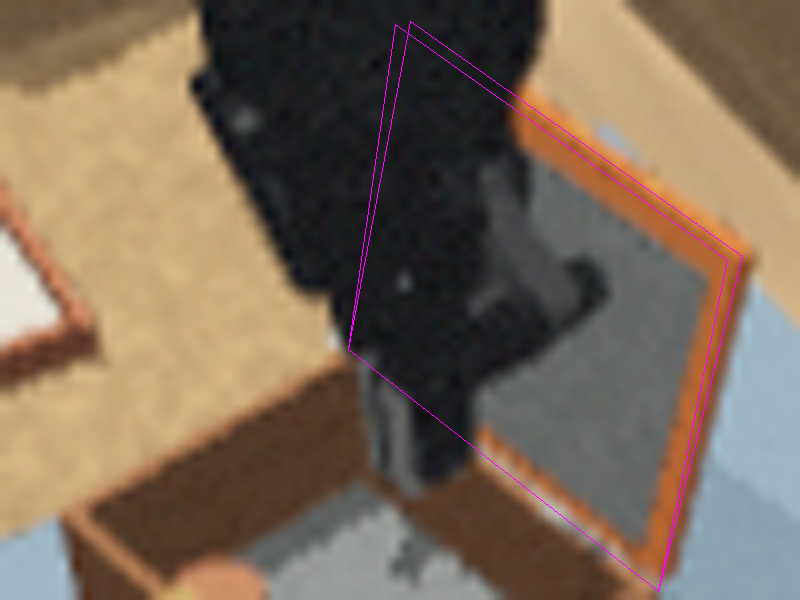

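The lid sits on the 1.9 rad outline in both views. The spool and jar are upright, the green case is shut, everything else is where it was, and the hand is clear. Handing in.

```bash
python3 -c "
from station import bot
print(bot.hand_in())"
```

```text
the job is handed in; nothing more can be done
None
```

The orange case is fully open and the job was handed in at about 13 s of the 48 s allowed; the hand-in reported no verdict.

- **Tab:** I pressed the brass tab straight down with closed fingers, at about 7–8 N. The hook let go, the lid sprang to about 1.0 rad, and the tab sprang back.
- **Lid:** I pushed the lid's front edge back at about 2 N until it met its stop. The force there peaked at about 14 N, under the 40 N limit. I then drew the hand back and away.
- **Last checks:** With the hand clear and only noise-level force on it, the lid lay on the 1.9 rad outline in both camera views. The spool and jar stood upright, the green case was shut, and the flask, ring tray and blue pliers looked unmoved. The kraft box also looked unmoved in the side view, though the arm partly hid it from above. The grey-handled pliers were outside those final pictures; the arm went nowhere near them.
- **Disagreements:**
  - The networks put the pad up to about 13 mm from my fit of the case, so I used the fit, which matched both pictures to about 2–3 mm.
  - At the start the lamp shade seemed to overlap the wrist in both pictures. I moved off slowly; no notable force showed (about 1 N at most) and the lamp did not move.

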